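# Shift a stone-carving spindle into top gear and start it

### The job

With the fingertips, push the gear lever of the carving spindle towards the chuck end, past the catch of the first stage at mid travel, until it is fully home at the second stop. Only then press the flat start button of the control box on the table fully in and let it go. Do not press the mushroom stop button, leave the box where it stands (do not lift or shove it), and leave the other things on the table alone.

Things in the scene. Friction and masses are not known exactly. Their poses are not given: they have to be found in the camera images.
- machine: Carving spindle bolted to the table, 220 x 220 mm. Front (-x) half: grey gearbox, flat top 70 mm above the table, 200 mm along y. Rear half: motor along y, 122 mm high. At x = +55 mm a steel chuck sticks out to y = -190 mm, 70 mm up. Origin: centre of its underside on the table, z up. The gear lever stands in a slot on the gearbox top at x = -60 mm, nothing near it, and swings along y.
- lever (a joint): Lever angle (rad); pivot along machine x at y 0, z 35 mm. 0: off, leaning 0.4 rad to the machine's +y (away from the chuck). 0.4: upright, first stage, held by a sprung catch. 0.8: second stop, end of travel, leaning 0.4 to -y (chuck end). Starts anywhere in 0 to 0.42. Side push at the paddle: about 4 N to leave off or the first stage; past about 0.66 it snaps to the second stop and stays.
- paddle (a point): Centre of the lever's black thumb paddle, 85 mm from the pivot, 113 to 120 mm above the table. Paddle: 32 mm wide along the machine's x, 14 mm thick along the swing, 26 mm long along the lever; below it an 8 mm round steel stalk goes down into the slot. Its axes turn with the lever.
- pendant: Loose control box, 140 x 70 mm, top 45 mm above the table, about 0.8 kg, on rubber feet, lying at any yaw. Origin: centre of its underside; x along its length, z up. The start button is on its top at x = +36 mm, the stop button at x = -36 mm.
- start_top (a point): Centre of the top of the start button, a flat black cylinder 25 mm across that stands 9 mm above the box when out; it goes straight down 5 mm, about 4.5 N for the whole way, and springs back.
- start (a joint): Travel of the start button (m): 0 out, 0.005 fully in.
- stop_top (a point): Top of the stop button, a wide black mushroom head 40 mm across that stands 25 mm above the box. Not to be pressed.
- stop (a joint): Travel of the stop button (m): 0 out, 0.005 fully in.
- graver: Bystander: a graver like a screwdriver, 150 mm long, lying between the spindle and the control box. Origin on its underside.
- disc: Bystander: round black carving disc, 120 mm across, 22 mm high. Origin: centre of its underside.
- pebble: Bystander: pale jade pebble, 44 mm across, 28 mm high, on the disc. Origin: its underside.
- mug: Bystander: white mug, 80 mm across, 90 mm high. Origin: centre of its underside.
- tumbler: Bystander: steel cup, 72 mm across, 100 mm high. Origin: centre of its underside.
- blank: Bystander: dark jade block, 60 x 45 x 35 mm. Origin: centre of its underside.
- brush: Bystander: brush, 170 mm long, lying down. Origin on its underside.
There are look-alikes about, which are no part of the job. Leave any blue or pink look-alike of the pendant alone.

How it is judged (in metres and radians):
On the way, in this order (a step that is already met when the one before it is completed fails the run):
1. the gear lever is fully home at the second stop (value of joint lever above 0.74 rad and value of joint start below 0.001 m), for 0.2 s.
2. the start button is pressed in (value of joint start above 0.0035 m and value of joint lever above 0.74 rad), for 0.05 s.
At the end, for the whole second after the job is handed in: The lever rests at the second stop (joint above 0.74 of 0.8 rad), the start button has been pressed at least 3.5 of its 5 mm and is out again, the stop button is out, the control box stands within 30 mm of where it was, and no other thing has moved more than 30 mm (all of step 1 and velocity of joint lever below 0.05 rad/s and value of joint stop below 0.001 m and distance of each of pendant, graver, disc, pebble, mug, tumbler, blank, brush from where it was at the start of the episode below 0.03 m and height (world z) of pendant below 0.008 m and linear speed of pendant below 0.02 m/s); the robot touches nothing.
It fails at once if start pressed before the lever is home at the second stop (value of joint start above 0.0025 m and value of joint lever below 0.74 rad).
It fails at once if stop button pressed (value of joint stop above 0.0025 m).
It fails at once if control box lifted or shoved away (height (world z) of pendant above 0.012 m or distance of pendant from where it was at the start of the episode above 0.03 m).
It fails at once if a bystander disturbed (distance of any of graver, disc, pebble, mug, tumbler, blank, brush from where it was at the start of the episode above 0.03 m).
It also fails if it takes over 40 s, if anything falls off the work surface, if the arm or the gripper's body presses on something with over 40 N, if the wrist force passes 120 N, or if a joint passes its speed limit or range.

### The arm

A 7-joint arm with a two-finger parallel gripper is mounted at the origin on the work surface. World frame = base frame: x ahead of the robot, y to its left, z up, the work surface at z = 0. Lengths are in mm, angles in rad, forces in N, time in s.
With the tool pointing down it reaches from about 400 to 900 mm from the base axis. Payload 5.5 kg.
Tool frame: the origin (TCP) lies at the very end of the fingers, on their centre line; the grasp point (between the pads) lies robot.grip_depth behind it (robot.grip_depth is the distance from the TCP to the grasp point, in mm); z points along the fingers, y is the line along which they close (so a half turn about z gives the same grasp; the last joint's range is limited). The gripper opens to 85 mm and grips with 20 to 120 N. Pads are 22 mm wide; open, the fingers measure 114 mm over their backs; the gripper's body (76 mm by 85 mm) begins 54 mm behind the grasp point. The pads swing forward as they close: fully open they stand 13 mm farther back than shut.
Start: joints at [1.511, 0.501, -0.427, 1.55, 0.221, 1.138, -0.21], TCP at [206.23, -616.417, 194.91] pointing down, gripper open.
Joint ranges: [-2.88, 2.88], [-0.31, 2.03], [-1.54, 1.56], [0.2, 2.42], [-1.41, 4.55], [0.19, 2.02], [-2.57, 2.57]. Speed limits (rad/s): [2.57, 2.57, 3.14, 3.14, 3.14, 3.14, 3.14].

### API

Orientations are given as a unit quaternion [x, y, z, w].
In Python, from bench import robot gives the robot as it stands.
- The arm moves only by the tool move_arm, never from a script. Its argument "rows" is a list of rows, each an object of numbers: "dx", "dy", "dz": the shift along the tool's x, y, z in cm; "wx", "wy", "wz": the turn, a rotation vector about the tool's x, y, z in degrees. A call has 1 to 8 rows; each row shifts and turns the commanded pose from where the row before left it, along the tool's axes as they then stand; what a row does not reach is not made up. A row lasts 1/8 s, in which the tool goes at most 62.5 mm and 10.7 degrees, less where a joint would pass 70% of its speed; a pose out of reach is approached as far as the arm can. A call is refused whole if a number of a shift passes 6.25 or a number of a turn 10.7, either way. A call with a gripper value outside its range is refused whole. "gripper" is the gripper command: -1 is fully open, 1 is shut, values between are in proportion, set as the call begins (left out, the last holds). The fingers move at their own pace and stop on an object; the grip force is fixed at half the most. Time passes only in rows, so rows that do not move let the fingers close. It gives the time, the measured TCP pose, the force, the opening and the grip force at its end, in the units of the state.
- robot.read_state(): the state, without advancing time (a new reading comes with each control period).
- robot.snapshot(name): name is "side" or "top" or "wrist"; returns the picture (480x640x3 uint8, red, green, blue); there is no depth.
- robot.camera_info(name): a dict with "camera_matrix" (3x3 intrinsics, pixels), "R" (3x3) and "t" (3): a world point X has camera coordinates R X + t. Camera axes: x right, y down, z forward; pixel columns grow to the right and rows downward; lengths in mm; the calibration is good to about 2 mm. A picture is of the moment at which its call begins: read the wrist's pose just before it. camera_info takes no time and is no camera call; for the wrist camera it gives the pose at the moment of the call.
- robot.sign_off(): hands the job in; it is judged then, once.
The state is a dict: "time": time; "qpos": joint angles; "qvel": joint speeds; "joint_torque": joint torques, N m; "tcp_pos": TCP position; "tcp_rot": TCP orientation; "wrist_force": force on the tool from outside, world axes, zero at the start; "torque": the same for the moment, N m; "opening": opening from 0.0 (shut) to 1.0 (fully open); "grasp_force": force on a finger pad.
Only numpy, scipy, OpenCV 4.12 (cv2) and the standard library are available. Lean on these libraries where they do the work, as an engineer would, in place of code of your own. Each camera call takes 0.05 s, during which the arm holds its last target. There are 200 camera calls.

## Working session

There is one attempt and no reset: what is moved stays moved. The work goes in short steps, Python scripts to look and compute and a tool call to move; the robot and the scene stay as the last step left them, time stands still between calls to the robot, and variables do not carry over. Pictures are saved under pics/ and viewed, at most 10 in all, crops included, and the job is handed in when it is done.

Besides the shell and the picture viewer there is one more tool, called after ">>>" in YAML: its name, and indented under it one key for each argument. move_arm: Moves the arm, as the interface text tells. Its arguments: {"type":"object","properties":{"rows":{"type":"array","items":{"type":"object","properties":{"dx":{"type":"number"},"dy":{"type":"number"},"dz":{"type":"number"},"wx":{"type":"number"},"wy":{"type":"number"},"wz":{"type":"number"}}}},"gripper":{"type":"number"}},"required":["rows"]}

```bash
mkdir -p pics
python3 - <<'E'
from bench import robot
import cv2,numpy as np
for n in("side","top"):
    cv2.imwrite(f"pics/{n}0.png",robot.snapshot(n)[:,:,::-1])
    c=robot.camera_info(n);R=np.array(c["R"]);print(n,c["camera_matrix"],R.round(3).tolist(),(-R.T@np.array(c["t"])).round(0))
s=robot.read_state();print(s["time"],s["tcp_pos"],s["tcp_rot"],robot.grip_depth)
E
```

```text
side [[468.50802705   0.         324.36144925]
 [  0.         468.50802705 235.4152172 ]
 [  0.           0.           1.        ]] [[-0.973, -0.229, 0.015], [-0.123, 0.465, -0.877], [0.193, -0.855, -0.481]] [ 284. 1037.  707.]
top [[577.12884396   0.         317.14146169]
 [  0.         577.12884396 237.95808525]
 [  0.           0.           1.        ]] [[0.014, -1.0, 0.003], [-0.989, -0.015, -0.15], [0.15, -0.0, -0.989]] [ 313.  -57. 1523.]
0.1 [ 205.92902392 -615.79347353  193.9448881 ] [ 9.86999891e-01  1.60718465e-01 -1.17480146e-04 -8.80648142e-04] 18.700000000000003
```

View pics/top0.png

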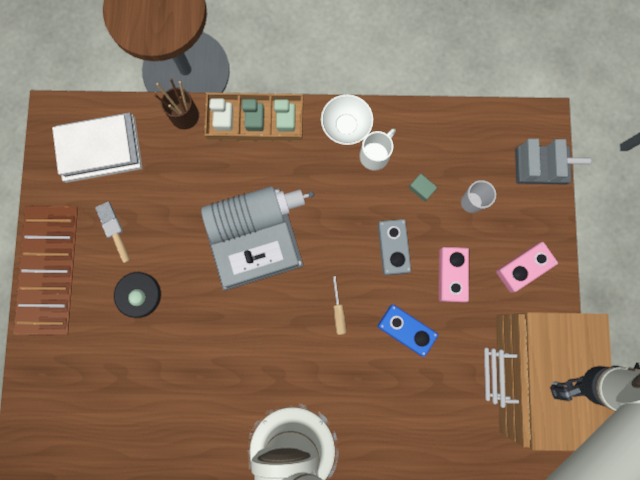

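View pics/side0.png

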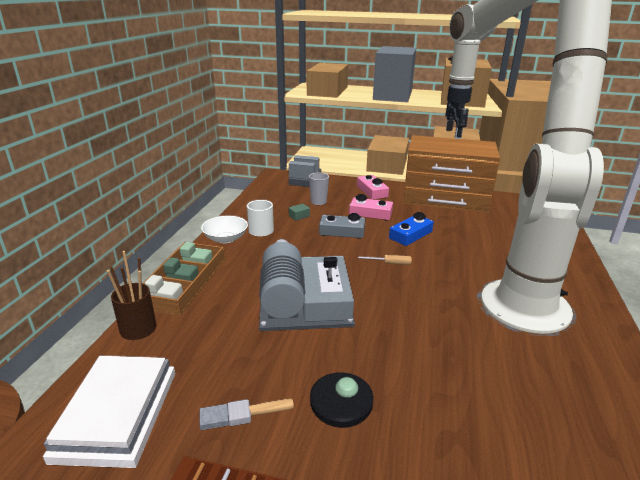

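The top view shows the machine at (252,240), with the lever paddle near (249,257) and the chuck pointing right (-y). The grey pendant is at (395,247): the button with the pale ring at (394,232) looks like start, and the large black one at (397,260) like stop. Next I zoom in and measure.

```bash
cat > h.py <<'E'
from bench import robot
import cv2,numpy as np
def ray(n,uv,z,c=None):
    c=c or robot.camera_info(n);K=np.array(c["camera_matrix"]);R=np.array(c["R"]);t=np.array(c["t"])
    o=-R.T@t;d=R.T@np.linalg.solve(K,[uv[0],uv[1],1.]);return o+d*(z-o[2])/d[2]
def proj(n,X,c=None):
    c=c or robot.camera_info(n);p=np.array(c["camera_matrix"])@(np.array(c["R"])@np.array(X)+np.array(c["t"]));return p[:2]/p[2]
E
python3 - <<'E'
from h import *
t=cv2.imread("pics/top0.png");s=cv2.imread("pics/side0.png")
f=lambda im,x,y,w,h:cv2.resize(im[y:y+h,x:x+w],(400,300),interpolation=cv2.INTER_CUBIC)
cv2.imwrite("pics/m.png",np.vstack([np.hstack([f(t,195,185,120,90 )if 0 else f(t,195,200,120,90),f(t,355,205,100,75)]),np.hstack([f(s,250,235,120,90),f(s,300,190,100,75)])]))
# pendant box grey mask in top view
hsv=cv2.cvtColor(t,cv2.COLOR_BGR2HSV)
m=((hsv[...,1]<70)&(hsv[...,2]>60)&(hsv[...,2]<190)).astype(np.uint8)
r=np.zeros_like(m);r[210:285,370:420]=m[210:285,370:420]
c=max(cv2.findContours(r,0,2)[0],key=cv2.contourArea);b=cv2.minAreaRect(c);print(b)
P=[ray("top",p,45) for p in cv2.boxPoints(b)];print(np.round(P,0),np.mean(P,0))
for uv,z in(((394,232),54),((397,260),70),((249,257),116)):print(uv,ray("top",uv,z).round(0))
E
```

```text
((393.9755554199219, 246.780517578125), (54.774044036865234, 28.4913387298584), 83.6598129272461)
[[ 585. -212.   45.]
 [ 594. -286.   45.]
 [ 452. -300.   45.]
 [ 443. -228.   45.]] [ 518.56938833 -256.45073785   45.        ]
(394, 232) [ 555. -256.   54.]
(397, 260) [ 481. -261.   70.]
(249, 257) [478. 109. 116.]
```

View pics/m.png

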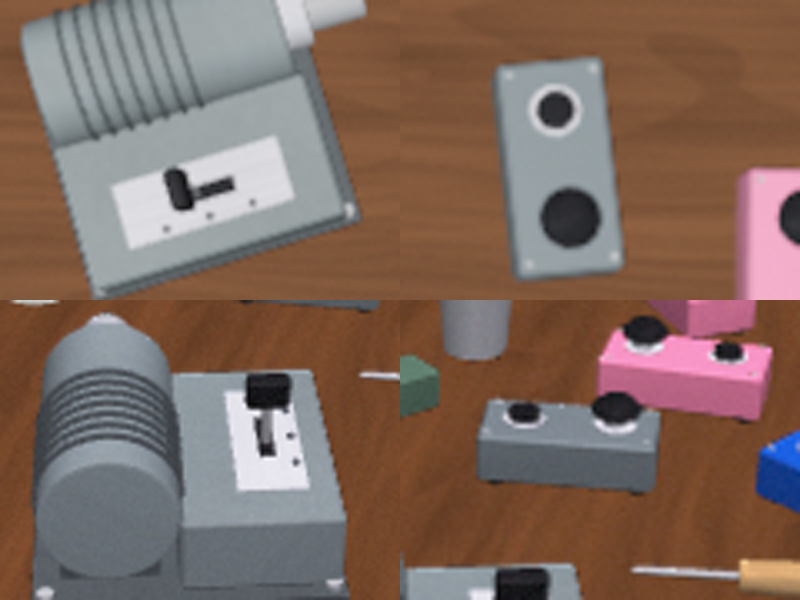

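Zoomed in, start is the ringed 25 mm button at top pixel (393.7,232) and stop is the big head at (397.5,259). The lever leans away from the chuck, close to off, with its paddle at top (249,257) and side (330,262).

Run:
```python
from h import *
from scipy.spatial.transform import Rotation as Ro
f=lambda x,y:(195+x*.3,200+y*.3)
a,b=[ray("top",f(*p),71)[:2] for p in((167,229),(252,203))];d=(b-a)/np.linalg.norm(b-a);print("chuckdir",d)
piv=ray("top",f(202,193),71);print("plate ctr",piv)
# triangulate paddle
def L(n,uv):
    o=ray(n,uv,0);return o,ray(n,uv,200)-o
(o1,d1),(o2,d2)=L("top",f(180,190)),L("side",(250+268*.3,235+91*.3))
k=np.linalg.lstsq(np.c_[d1,-d2],o2-o1,rcond=None)[0];p1=o1+k[0]*d1;p2=o2+k[1]*d2;print("paddle",p1,p2)
s=robot.read_state();M=Ro.from_quat(s["tcp_rot"]).as_matrix();print(M.round(3))
p=(p1+p2)/2;print("paddle rel pivot along chuck",(p-piv)[:2]@d)
for X in([p[0]-d[0]*45,p[1]-d[1]*45,195],[550,-256,195]):print(X,M.T@(np.array(X)-s["tcp_pos"]))
```

```text
chuckdir [ 0.3090563  -0.95104374]
plate ctr [480.86894469  97.41840811  71.        ]
paddle [477.76005559 108.98148383 115.14632276] [477.76819946 108.98250196 115.14739347]
[[ 0.948  0.317 -0.001]
 [ 0.317 -0.948  0.002]
 [ 0.    -0.002 -1.   ]]
paddle rel pivot along chuck -11.957038275197695
[np.float64(463.85659403718546), np.float64(151.7789613885692), 195] [ 4.88121679e+02 -6.46090087e+02  1.17424496e-01]
[550, -256, 195] [ 440.44353115 -232.04828029   -0.62042142]
```

>>> move_arm:
  gripper: 1
  rows:
    - {"dx": 4,"dy": -3.5}
    - {"dx": 4,"dy": -3.5}
    - {"dx": 4,"dy": -3.5}
    - {"dx": 4,"dy": -3.5}
    - {"dx": 4,"dy": -3.5}
    - {"dx": 4,"dy": -3.5}
    - {"dx": 4,"dy": -3.5}
    - {"dx": 4,"dy": -3.5}

```text
$.rows[0]: bad value
```

>>> move_arm:
  gripper: 1
  rows:
    - {"dx": 4,"dy": -3.5,"dz": 0,"wx": 0,"wy": 0,"wz": 0}
    - {"dx": 4,"dy": -3.5,"dz": 0,"wx": 0,"wy": 0,"wz": 0}
    - {"dx": 4,"dy": -3.5,"dz": 0,"wx": 0,"wy": 0,"wz": 0}
    - {"dx": 4,"dy": -3.5,"dz": 0,"wx": 0,"wy": 0,"wz": 0}
    - {"dx": 4,"dy": -3.5,"dz": 0,"wx": 0,"wy": 0,"wz": 0}
    - {"dx": 4,"dy": -3.5,"dz": 0,"wx": 0,"wy": 0,"wz": 0}
    - {"dx": 4,"dy": -3.5,"dz": 0,"wx": 0,"wy": 0,"wz": 0}
    - {"dx": 4,"dy": -3.5,"dz": 0,"wx": 0,"wy": 0,"wz": 0}

```text
time: 1.1
tcp_pos: [421.3, -247.8, 194.8]
tcp_rot: [0.987, 0.161, -0.0, 0.0]
wrist_force: [1.0, -0.2, -0.2]
opening: -0.0
grasp_force: 0.0
```

>>> move_arm:
  rows:
    - {"dx": 2.4,"dy": -5.2,"dz": 0,"wx": 0,"wy": 0,"wz": 0}
    - {"dx": 2.4,"dy": -5.2,"dz": 0,"wx": 0,"wy": 0,"wz": 0}
    - {"dx": 2.4,"dy": -5.2,"dz": 0,"wx": 0,"wy": 0,"wz": 0}
    - {"dx": 2.4,"dy": -5.2,"dz": 0,"wx": 0,"wy": 0,"wz": 0}
    - {"dx": 2.4,"dy": -5.2,"dz": 0,"wx": 0,"wy": 0,"wz": 0}
    - {"dx": 2.4,"dy": -5.2,"dz": 0,"wx": 0,"wy": 0,"wz": 0}
    - {"dx": 2.4,"dy": -5.2,"dz": 0,"wx": 0,"wy": 0,"wz": 0}
    - {"dx": 0,"dy": 0,"dz": 0,"wx": 0,"wy": 0,"wz": 0}

```text
time: 2.1
tcp_pos: [463.8, 155.2, 195.2]
tcp_rot: [0.986, 0.165, 0.0, -0.002]
wrist_force: [-0.4, -0.1, -0.7]
opening: -0.002
grasp_force: 0.0
```

Run:
```python
from h import *
t=robot.snapshot("top")[...,::-1];s=robot.snapshot("side")[...,::-1]
f=lambda im,x,y,w,h:cv2.resize(im[y:y+h,x:x+w],(400,300),interpolation=cv2.INTER_CUBIC)
cv2.imwrite("pics/m2.png",np.hstack([f(t,195,200,120,90),f(s,270,200,120,90)]))
```

```text
(no output)
```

View pics/m2.png

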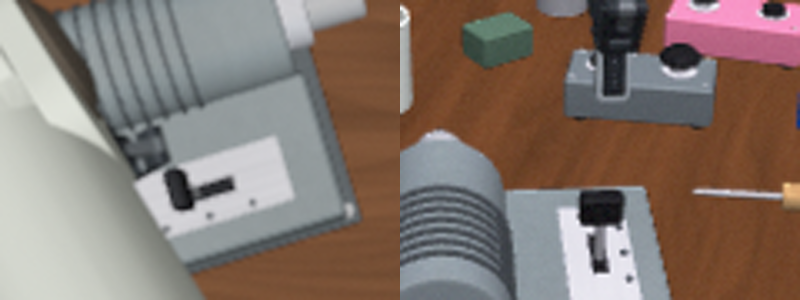

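The fingers are shut and hover on the far side of the paddle from the chuck, with the lever unchanged. Next: go down, then push.

>>> move_arm:
  rows:
    - {"dx": 0,"dy": 0,"dz": 3.2,"wx": 0,"wy": 0,"wz": 0}
    - {"dx": 0,"dy": 0,"dz": 3.2,"wx": 0,"wy": 0,"wz": 0}
    - {"dx": 0,"dy": 0,"dz": 3.2,"wx": 0,"wy": 0,"wz": 0}
    - {"dx": 0,"dy": 1,"dz": 0,"wx": 0,"wy": 0,"wz": 0}
    - {"dx": 0,"dy": 1,"dz": 0,"wx": 0,"wy": 0,"wz": 0}
    - {"dx": 0,"dy": 1,"dz": 0,"wx": 0,"wy": 0,"wz": 0}
    - {"dx": 0,"dy": 1,"dz": 0,"wx": 0,"wy": 0,"wz": 0}

```text
time: 3.08
tcp_pos: [478.6, 110.1, 99.9]
tcp_rot: [0.987, 0.16, 0.001, 0.0]
wrist_force: [-0.3, -0.0, 0.1]
opening: -0.004
grasp_force: 0.0
```

>>> move_arm:
  rows:
    - {"dx": 0,"dy": 0.7,"dz": 0,"wx": 0,"wy": 0,"wz": 0}
    - {"dx": 0,"dy": 0.7,"dz": 0,"wx": 0,"wy": 0,"wz": 0}
    - {"dx": 0,"dy": 0.6,"dz": 0,"wx": 0,"wy": 0,"wz": 0}
    - {"dx": 0,"dy": 0.5,"dz": 0,"wx": 0,"wy": 0,"wz": 0}
    - {"dx": 0,"dy": 0,"dz": 0,"wx": 0,"wy": 0,"wz": 0}

```text
time: 3.7
tcp_pos: [485.4, 87.2, 98.8]
tcp_rot: [0.987, 0.16, -0.0, 0.0]
wrist_force: [0.2, -0.1, 0.5]
opening: -0.004
grasp_force: 0.0
```

Run:
```python
from h import *
t=robot.snapshot("top")[...,::-1];s=robot.snapshot("side")[...,::-1]
f=lambda im,x,y,w,h:cv2.resize(im[y:y+h,x:x+w],(400,300),interpolation=cv2.INTER_CUBIC)
cv2.imwrite("pics/m3.png",np.hstack([f(t,195,200,120,90),f(s,270,200,120,90)]))
```

```text
(no output)
```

View pics/m3.png

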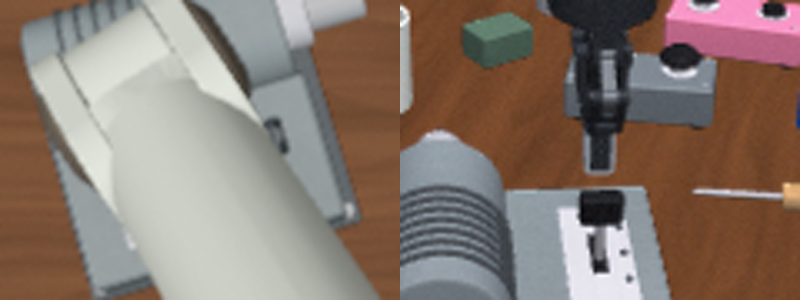

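Run:
```python
from h import *
s=robot.read_state()
print(s["tcp_pos"],s["wrist_force"],proj("side",s["tcp_pos"]),proj("top",s["tcp_pos"]),proj("side",[477.8,109,115]))
im=robot.snapshot("wrist")[...,::-1];sd=robot.snapshot("side")[...,::-1]
c=robot.camera_info("wrist");print("wrist proj",proj("wrist",[477.8,109,115],c),proj("wrist",s["tcp_pos"],c))
cv2.imwrite("pics/w.png",np.hstack([cv2.resize(im,(400,300)),cv2.resize(sd[220:290,285:378],(400,300),interpolation=cv2.INTER_CUBIC)]))
```

```text
[485.25399301  87.74033652  98.903082  ] [-0.1674565   0.03837082 -0.54762697] [329.1572217  263.06876383] [258.39493962 254.89781991] [330.38404864 262.35455693]
wrist proj [277.57349795 284.30573724] [318.87753526 271.50917389]
```

View pics/w.png

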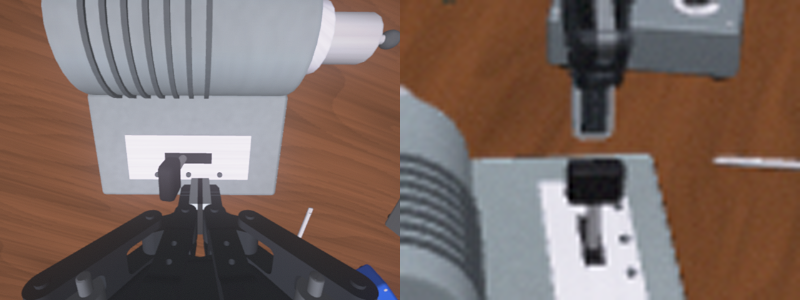

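Run:
```python
from h import *
p=robot.read_state()["tcp_pos"];c=robot.camera_info("wrist")
for k in(0,10,20,25,30,40):print(k,proj("side",p+[0,0,k]).round(1),proj("wrist",p+[0,0,k],c).round(1))
q=np.array([463.8,155.2,195.2])
for k in(0,25):print(proj("side",q+[0,0,k]))
im=robot.snapshot("wrist")[...,::-1]
cv2.imwrite("pics/w2.png",cv2.resize(im[220:340,220:420],(800,480),interpolation=cv2.INTER_CUBIC))
```

```text
0 [329.2 263.1] [318.6 271.5]
10 [329.2 259.6] [318.6 278.9]
20 [329.3 256.1] [318.5 287. ]
25 [329.4 254.3] [318.4 291.4]
30 [329.4 252.5] [318.4 296.1]
40 [329.5 248.9] [318.3 306.3]
[332.79348299 243.12208339]
[333.06575817 233.17178586]
```

View pics/w2.png

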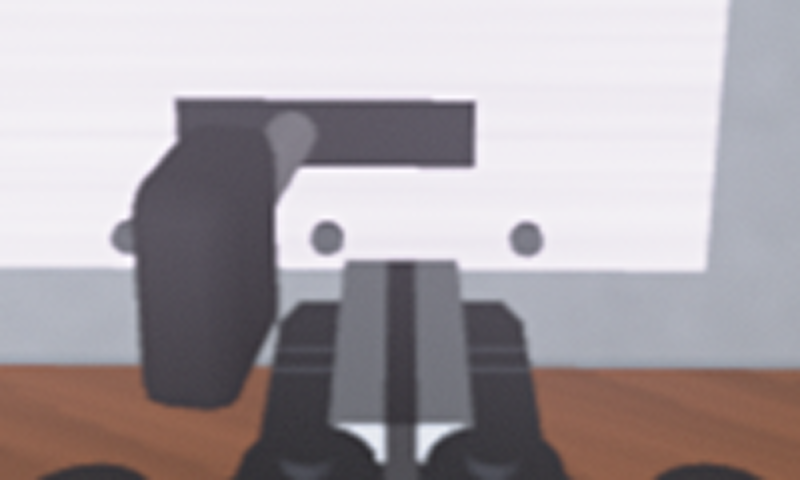

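The wrist view puts the fingertips to the right (chuck side) of the paddle with the lever unmoved. The visible tip sits about 30 mm above the reported TCP, which fits the side view, so the fingers passed over the paddle. I'll go back and come in lower.

>>> move_arm:
  rows:
    - {"dx": 0,"dy": 0,"dz": -2,"wx": 0,"wy": 0,"wz": 0}
    - {"dx": 0,"dy": -2.5,"dz": 0,"wx": 0,"wy": 0,"wz": 0}
    - {"dx": 0,"dy": -2.5,"dz": 0,"wx": 0,"wy": 0,"wz": 0}
    - {"dx": 0,"dy": -2.4,"dz": 0,"wx": 0,"wy": 0,"wz": 0}
    - {"dx": 0,"dy": 0,"dz": 2,"wx": 0,"wy": 0,"wz": 0}
    - {"dx": 0,"dy": 0,"dz": 1.2,"wx": 0,"wy": 0,"wz": 0}
    - {"dx": 0,"dy": 0,"dz": 1.2,"wx": 0,"wy": 0,"wz": 0}
    - {"dx": 0,"dy": 0,"dz": 0,"wx": 0,"wy": 0,"wz": 0}

```text
time: 4.95
tcp_pos: [461.0, 156.6, 73.5]
tcp_rot: [0.987, 0.16, -0.001, 0.0]
wrist_force: [0.4, -0.5, 0.4]
opening: -0.004
grasp_force: 0.0
```

Run:
```python
from h import *
p=robot.read_state()["tcp_pos"];c=robot.camera_info("wrist");im=robot.snapshot("wrist")[...,::-1];sd=robot.snapshot("side")[...,::-1]
for k in(0,20,30,40):print(k,proj("side",p+[0,0,k]).round(1),proj("wrist",p+[0,0,k],c).round(1))
cv2.imwrite("pics/w3.png",np.hstack([cv2.resize(im[200:350,220:420],(400,300)),cv2.resize(sd[220:290,285:378],(400,300),interpolation=cv2.INTER_CUBIC)]))
```

```text
0 [332.6 288.9] [318.7 271.5]
20 [332.8 281.8] [318.6 287.1]
30 [332.9 278.2] [318.5 296.3]
40 [333.  274.6] [318.4 306.5]
```

View pics/w3.png

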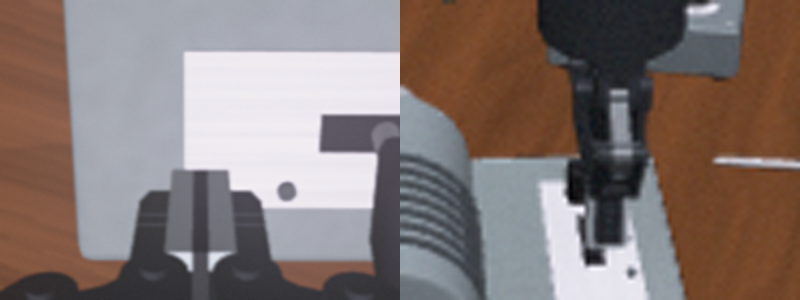

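The tip shows at side pixel (332.7,276.7), on the +y side of the paddle and about 34 mm above the reported TCP (true z about 107). I go 13 mm lower and push.

>>> move_arm:
  rows:
    - {"dx": 0,"dy": 0,"dz": 1.3,"wx": 0,"wy": 0,"wz": 0}
    - {"dx": 0,"dy": 1.2,"dz": 0,"wx": 0,"wy": 0,"wz": 0}
    - {"dx": 0,"dy": 1.2,"dz": 0,"wx": 0,"wy": 0,"wz": 0}
    - {"dx": 0,"dy": 1,"dz": 0,"wx": 0,"wy": 0,"wz": 0}
    - {"dx": 0,"dy": 1,"dz": 0,"wx": 0,"wy": 0,"wz": 0}

```text
time: 5.68
tcp_pos: [475.7, 117.1, 62.2]
tcp_rot: [0.987, 0.161, 0.0, -0.001]
wrist_force: [-5.0, 8.8, 4.5]
opening: 0.002
grasp_force: 3.5
```

>>> move_arm:
  rows:
    - {"dx": 0,"dy": 0.8,"dz": 0,"wx": 0,"wy": 0,"wz": 0}
    - {"dx": 0,"dy": 0.8,"dz": 0,"wx": 0,"wy": 0,"wz": 0}
    - {"dx": 0,"dy": 0,"dz": 0,"wx": 0,"wy": 0,"wz": 0}

```text
time: 6.05
tcp_pos: [481.3, 99.2, 61.9]
tcp_rot: [0.987, 0.16, 0.0, 0.001]
wrist_force: [-0.7, 0.7, -0.2]
opening: -0.002
grasp_force: 0.0
```

>>> move_arm:
  rows:
    - {"dx": 0,"dy": 0.7,"dz": 0,"wx": 0,"wy": 0,"wz": 0}
    - {"dx": 0,"dy": 0.5,"dz": 0,"wx": 0,"wy": 0,"wz": 0}
    - {"dx": 0,"dy": 0,"dz": 0,"wx": 0,"wy": 0,"wz": 0}

```text
time: 6.42
tcp_pos: [484.6, 89.8, 62.0]
tcp_rot: [0.987, 0.161, 0.0, -0.0]
wrist_force: [-0.9, 3.3, 0.4]
opening: 0.003
grasp_force: 1.2
```

Run:
```python
from h import *
im=robot.snapshot("wrist")[...,::-1];sd=robot.snapshot("side")[...,::-1]
cv2.imwrite("pics/w4.png",np.hstack([cv2.resize(im[200:350,220:420],(400,300)),cv2.resize(sd[220:290,285:378],(400,300),interpolation=cv2.INTER_CUBIC)]))
```

```text
(no output)
```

View pics/w4.png

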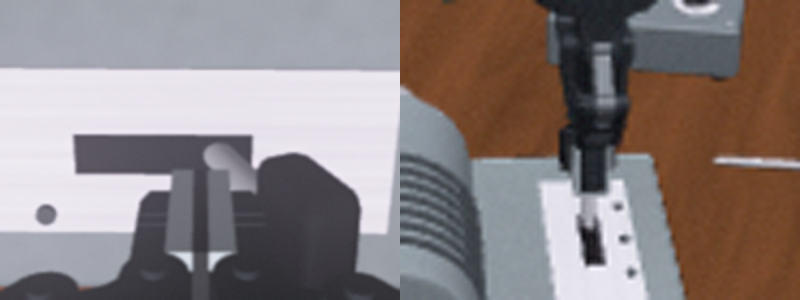

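The lever now leans to the chuck side, with 3 N still resisting. I keep pushing until it meets a stop.

>>> move_arm:
  rows:
    - {"dx": 0,"dy": 0.5,"dz": 0,"wx": 0,"wy": 0,"wz": 0}
    - {"dx": 0,"dy": 0.5,"dz": 0,"wx": 0,"wy": 0,"wz": 0}
    - {"dx": 0,"dy": 0,"dz": 0,"wx": 0,"wy": 0,"wz": 0}

```text
time: 6.9
tcp_pos: [484.7, 89.5, 62.0]
tcp_rot: [0.986, 0.164, -0.0, -0.006]
wrist_force: [-8.9, 21.8, 3.0]
opening: 0.004
grasp_force: 11.3
```

>>> move_arm:
  rows:
    - {"dx": 0,"dy": 0.4,"dz": 0,"wx": 0,"wy": 0,"wz": 0}
    - {"dx": 0,"dy": 0,"dz": 0,"wx": 0,"wy": 0,"wz": 0}

```text
time: 7.15
tcp_pos: [484.8, 89.4, 62.0]
tcp_rot: [0.986, 0.165, -0.001, -0.007]
wrist_force: [-12.1, 28.7, 2.9]
opening: 0.001
grasp_force: 15.2
```

The force rose to 31 N with no more motion, so the lever is at its stop. I back off and go up.

>>> move_arm:
  rows:
    - {"dx": 0,"dy": -2.4,"dz": 0,"wx": 0,"wy": 0,"wz": 0}
    - {"dx": 0,"dy": -2,"dz": 0,"wx": 0,"wy": 0,"wz": 0}
    - {"dx": 0,"dy": 0,"dz": -5,"wx": 0,"wy": 0,"wz": 0}
    - {"dx": 0,"dy": 0,"dz": -5,"wx": 0,"wy": 0,"wz": 0}
    - {"dx": 0,"dy": 0,"dz": -4,"wx": 0,"wy": 0,"wz": 0}

```text
time: 7.78
tcp_pos: [475.7, 117.4, 203.8]
tcp_rot: [0.987, 0.161, 0.001, 0.001]
wrist_force: [0.1, -0.0, -0.6]
opening: 0.0
grasp_force: 0.0
```

>>> move_arm:
  rows:
    - {"dx": -0.6,"dy": 5,"dz": 0,"wx": 0,"wy": 0,"wz": 0}
    - {"dx": -0.6,"dy": 5,"dz": 0,"wx": 0,"wy": 0,"wz": 0}
    - {"dx": -0.6,"dy": 5,"dz": 0,"wx": 0,"wy": 0,"wz": 0}
    - {"dx": -0.6,"dy": 5,"dz": 0,"wx": 0,"wy": 0,"wz": 0}
    - {"dx": -0.6,"dy": 5,"dz": 0,"wx": 0,"wy": 0,"wz": 0}
    - {"dx": -0.6,"dy": 5,"dz": 0,"wx": 0,"wy": 0,"wz": 0}
    - {"dx": -0.6,"dy": 5,"dz": 0,"wx": 0,"wy": 0,"wz": 0}
    - {"dx": 0,"dy": 0,"dz": 0,"wx": 0,"wy": 0,"wz": 0}

```text
time: 8.78
tcp_pos: [545.3, -234.3, 201.0]
tcp_rot: [0.988, 0.156, -0.001, 0.001]
wrist_force: [-0.7, -0.5, -0.5]
opening: 0.001
grasp_force: 0.0
```

Run:
```python
from h import *
from scipy.spatial.transform import Rotation as Ro
st=robot.read_state();c=robot.camera_info("wrist");im=robot.snapshot("wrist")[...,::-1]
t=robot.snapshot("top")[...,::-1]
f=lambda im,x,y,w,h:cv2.resize(im[y:y+h,x:x+w],(400,300),interpolation=cv2.INTER_CUBIC)
cv2.imwrite("pics/fin.png",np.hstack([f(t,195,200,120,90),cv2.resize(im,(400,300))]))
X=np.array([555,-256,54.]);print(proj("wrist",X,c),proj("wrist",[481,-261,70],c))
M=Ro.from_quat(st["tcp_rot"]).as_matrix();print(st["tcp_pos"],M.T@(X-st["tcp_pos"]))
```

```text
[342.33521476 208.51978536] [324.41119894 280.10168081]
[ 545.32230497 -234.25331919  201.0017603 ] [  2.75830317  23.42498813 147.03657753]
```

View pics/fin.png

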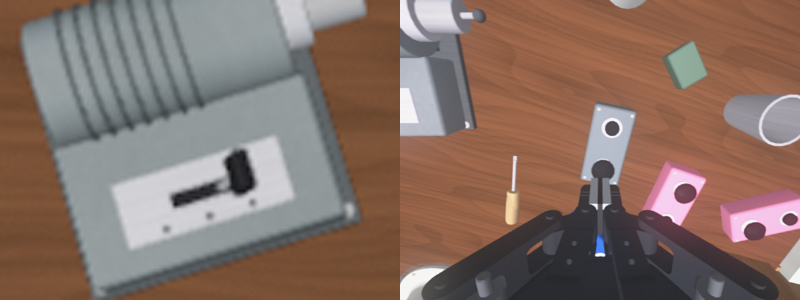

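The lever paddle is now at the chuck end of the slot, at top crop (240,172), about 47 mm along from where it began: that is the second stop. The wrist view shows the start button at about (339,205), within a few pixels of the prediction. I'll hover over the button.

>>> move_arm:
  rows:
    - {"dx": 0.2,"dy": 2.2,"dz": 0,"wx": 0,"wy": 0,"wz": 0}
    - {"dx": 0,"dy": 0,"dz": 5,"wx": 0,"wy": 0,"wz": 0}
    - {"dx": 0,"dy": 0,"dz": 4,"wx": 0,"wy": 0,"wz": 0}
    - {"dx": 0,"dy": 0,"dz": 3,"wx": 0,"wy": 0,"wz": 0}
    - {"dx": 0,"dy": 0,"dz": 0,"wx": 0,"wy": 0,"wz": 0}

```text
time: 9.5
tcp_pos: [553.2, -245.3, 79.9]
tcp_rot: [0.987, 0.162, -0.002, -0.002]
wrist_force: [-0.6, 0.2, 0.8]
opening: -0.001
grasp_force: 0.0
```

Run:
```python
from h import *
from scipy.spatial.transform import Rotation as Ro
st=robot.read_state();c=robot.camera_info("wrist");g=cv2.cvtColor(robot.snapshot("wrist"),cv2.COLOR_RGB2GRAY)
print(st["tcp_pos"],st["wrist_force"])
M=Ro.from_quat(st["tcp_rot"]).as_matrix()
u=proj("wrist",[555,-256,54],c);print("pred",u)
m=(g>195).astype(np.uint8)  # pale ring
n,l,s,ce=cv2.connectedComponentsWithStats(m)
for i in range(1,n):
    if s[i,4]>60 and abs(ce[i]-u).max()<90:
        x,y,w,h,a=s[i];X=ray("wrist",(x+w/2,y+h/2),47,c);print(s[i],X.round(1),(M.T@(X-st["tcp_pos"])).round(1))
```

```text
[ 553.20584762 -245.25955956   79.86799165] [-0.62080424  0.24357323  0.80096873]
pred [335.08431099 257.67497935]
[ 267  199  120  143 7713] [ 541.5 -255.1   47. ] [-14.2   5.7  32.9]
```

Run:
```python
from h import *
from scipy.spatial.transform import Rotation as Ro
st=robot.read_state();c=robot.camera_info("wrist");g=cv2.cvtColor(robot.snapshot("wrist"),cv2.COLOR_RGB2GRAY)
cv2.imwrite("pics/hover.png",g)
M=Ro.from_quat(st["tcp_rot"]).as_matrix()
a,b=proj("wrist",[555,-256,54],c),proj("wrist",[555,-256+25,54],c);print("25mm =",np.linalg.norm(a-b),"px")
for th in(50,70,90):
  n,l,s,ce=cv2.connectedComponentsWithStats((g<th).astype(np.uint8))
  for i in range(1,n):
    if s[i,4]>300 and abs(ce[i]-a).max()<110:
        X=ray("wrist",ce[i],54,c);print(th,s[i],X.round(1),(M.T@(X-st["tcp_pos"])).round(1))
y=int(a[1]);print([int(v) for v in g[200:300:5,335]],[int(v) for v in g[y-25,260:410:6]])
```

```text
25mm = 37.07365840349767 px
[111, 168, 207, 210, 209, 210, 248, 254, 92, 95, 94, 95, 93, 92, 109, 208, 208, 202, 193, 139] [133, 130, 129, 129, 183, 213, 212, 211, 212, 209, 247, 248, 248, 247, 235, 209, 208, 208, 207, 206, 199, 127, 130, 134, 132]
```

Run:
```python
from h import *
from scipy.spatial.transform import Rotation as Ro
st=robot.read_state();c=robot.camera_info("wrist");g=cv2.imread("pics/hover.png",0)
M=Ro.from_quat(st["tcp_rot"]).as_matrix()
for th in(100,120,150):
  n,l,s,ce=cv2.connectedComponentsWithStats((g<th).astype(np.uint8))
  i=l[252,335];X=ray("wrist",ce[i],54,c);print(th,s[i],ce[i],X.round(1),(M.T@(X-st["tcp_pos"])).round(1))
for k in(0,30,35):print(k,proj("wrist",st["tcp_pos"]+[0,0,k],c))
for y in(240,250,260,270,280):print(y,[int(v) for v in g[y,300:370:3]])
```

```text
100 [314 237  33  34 913] [330.13581599 253.41840088] [ 558.7 -253.7   54. ] [ 0.2  7.7 29. ]
120 [314 237  34  35 943] [330.14740191 253.48144221] [ 558.6 -253.7   54. ] [ 0.1  7.7 29. ]
150 [313 236  35  36 982] [330.10590631 253.42260692] [ 558.6 -253.7   54. ] [ 0.2  7.6 29. ]
0 [318.64563101 271.50309393]
30 [318.45924004 296.08486863]
35 [318.4218469  301.01638322]
240 [212, 211, 212, 235, 247, 249, 164, 72, 87, 95, 92, 92, 89, 73, 159, 249, 247, 238, 208, 209, 209, 208, 207, 207]
250 [212, 212, 243, 247, 250, 92, 95, 95, 94, 93, 93, 94, 95, 93, 93, 89, 251, 247, 238, 208, 207, 207, 208, 207]
260 [211, 211, 211, 248, 252, 91, 93, 93, 94, 93, 93, 93, 93, 93, 93, 86, 254, 248, 207, 207, 208, 207, 207, 207]
270 [211, 211, 213, 211, 210, 221, 249, 251, 131, 86, 83, 85, 128, 238, 249, 214, 208, 208, 208, 207, 206, 205, 207, 200]
280 [210, 210, 209, 210, 210, 211, 210, 209, 210, 208, 209, 209, 208, 208, 209, 208, 207, 208, 207, 205, 206, 206, 200, 163]
```

Button is at tool offset (0, +7.7) mm, seen cleanly. I align, then descend carefully.

>>> move_arm:
  rows:
    - {"dx": -0.1,"dy": 0.8,"dz": 0,"wx": 0,"wy": 0,"wz": 0}
    - {"dx": 0,"dy": 0,"dz": 2,"wx": 0,"wy": 0,"wz": 0}
    - {"dx": 0,"dy": 0,"dz": 1.5,"wx": 0,"wy": 0,"wz": 0}
    - {"dx": 0,"dy": 0,"dz": 0.8,"wx": 0,"wy": 0,"wz": 0}
    - {"dx": 0,"dy": 0,"dz": 0,"wx": 0,"wy": 0,"wz": 0}

```text
time: 10.22
tcp_pos: [556.0, -254.9, 37.6]
tcp_rot: [0.987, 0.161, -0.001, -0.001]
wrist_force: [0.1, -0.9, 0.6]
opening: 0.001
grasp_force: 0.0
```

>>> move_arm:
  rows:
    - {"dx": 0,"dy": 0,"dz": 0.4,"wx": 0,"wy": 0,"wz": 0}
    - {"dx": 0,"dy": 0,"dz": 0.4,"wx": 0,"wy": 0,"wz": 0}
    - {"dx": 0,"dy": 0,"dz": 0,"wx": 0,"wy": 0,"wz": 0}

```text
time: 10.6
tcp_pos: [556.7, -255.5, 30.7]
tcp_rot: [0.987, 0.161, -0.0, -0.0]
wrist_force: [-0.0, 0.1, -0.5]
opening: 0.001
grasp_force: 0.0
```

>>> move_arm:
  rows:
    - {"dx": 0,"dy": 0,"dz": 0.3,"wx": 0,"wy": 0,"wz": 0}
    - {"dx": 0,"dy": 0,"dz": 0.3,"wx": 0,"wy": 0,"wz": 0}
    - {"dx": 0,"dy": 0,"dz": 0,"wx": 0,"wy": 0,"wz": 0}

```text
time: 10.98
tcp_pos: [556.6, -255.5, 24.6]
tcp_rot: [0.987, 0.161, -0.0, -0.0]
wrist_force: [0.2, -0.5, 0.0]
opening: -0.003
grasp_force: 0.0
```

>>> move_arm:
  rows:
    - {"dx": 0,"dy": 0,"dz": 0.3,"wx": 0,"wy": 0,"wz": 0}
    - {"dx": 0,"dy": 0,"dz": 0,"wx": 0,"wy": 0,"wz": 0}

```text
time: 11.22
tcp_pos: [556.6, -255.5, 21.6]
tcp_rot: [0.987, 0.161, -0.0, -0.0]
wrist_force: [-0.7, 0.2, -0.5]
opening: 0.001
grasp_force: 0.0
```

>>> move_arm:
  rows:
    - {"dx": 0,"dy": 0,"dz": 0.3,"wx": 0,"wy": 0,"wz": 0}
    - {"dx": 0,"dy": 0,"dz": 0,"wx": 0,"wy": 0,"wz": 0}

```text
time: 11.48
tcp_pos: [556.7, -255.4, 18.7]
tcp_rot: [0.987, 0.161, -0.0, -0.0]
wrist_force: [-1.0, 0.2, -0.4]
opening: 0.001
grasp_force: 0.0
```

>>> move_arm:
  rows:
    - {"dx": 0,"dy": 0,"dz": 0.2,"wx": 0,"wy": 0,"wz": 0}
    - {"dx": 0,"dy": 0,"dz": 0,"wx": 0,"wy": 0,"wz": 0}

```text
time: 11.72
tcp_pos: [557.0, -255.6, 17.1]
tcp_rot: [0.987, 0.161, 0.0, 0.0]
wrist_force: [-0.1, 0.6, 1.2]
opening: 0.001
grasp_force: 1.1
```

>>> move_arm:
  rows:
    - {"dx": 0,"dy": 0,"dz": 0.3,"wx": 0,"wy": 0,"wz": 0}
    - {"dx": 0,"dy": 0,"dz": 0,"wx": 0,"wy": 0,"wz": 0}

```text
time: 11.98
tcp_pos: [557.1, -255.6, 14.1]
tcp_rot: [0.987, 0.161, 0.0, 0.0]
wrist_force: [0.0, 0.4, 3.8]
opening: -0.002
grasp_force: 1.9
```

>>> move_arm:
  rows:
    - {"dx": 0,"dy": 0,"dz": 0.2,"wx": 0,"wy": 0,"wz": 0}
    - {"dx": 0,"dy": 0,"dz": 0,"wx": 0,"wy": 0,"wz": 0}

```text
time: 12.22
tcp_pos: [557.1, -255.7, 12.7]
tcp_rot: [0.987, 0.161, 0.0, 0.0]
wrist_force: [-2.0, 1.0, 8.7]
opening: 0.003
grasp_force: 4.4
```

>>> move_arm:
  rows:
    - {"dx": 0,"dy": 0,"dz": 0.1,"wx": 0,"wy": 0,"wz": 0}
    - {"dx": 0,"dy": 0,"dz": 0,"wx": 0,"wy": 0,"wz": 0}

```text
time: 12.48
tcp_pos: [557.2, -255.7, 12.6]
tcp_rot: [0.987, 0.161, 0.0, 0.001]
wrist_force: [-4.0, 1.2, 15.6]
opening: -0.0
grasp_force: 7.7
```

>>> move_arm:
  rows:
    - {"dx": 0,"dy": 0,"dz": -0.8,"wx": 0,"wy": 0,"wz": 0}
    - {"dx": 0,"dy": 0,"dz": -3,"wx": 0,"wy": 0,"wz": 0}
    - {"dx": 0,"dy": 0,"dz": -6,"wx": 0,"wy": 0,"wz": 0}
    - {"dx": 0,"dy": 0,"dz": -4,"wx": 0,"wy": 0,"wz": 0}
    - {"dx": 0,"dy": 0,"dz": 0,"wx": 0,"wy": 0,"wz": 0}
    - {"dx": 0,"dy": 0,"dz": 0,"wx": 0,"wy": 0,"wz": 0}

```text
time: 13.22
tcp_pos: [556.0, -255.6, 148.0]
tcp_rot: [0.987, 0.161, -0.001, -0.0]
wrist_force: [0.3, -0.1, 0.2]
opening: 0.001
grasp_force: 0.0
```

Run:
```python
from h import *
im=robot.snapshot("side")[...,::-1];o=cv2.imread("pics/side0.png")
d=cv2.absdiff(im,o).max(2)
for n,(x,y,w,h) in dict(pendant=(318,205,50,35),graver=(355,250,60,18),mug=(245,200,30,35),blank=(285,203,28,16),tumbler=(308,172,22,32),disc=(305,370,75,60),brush=(195,395,105,40)).items():print(n,(d[y:y+h,x:x+w]>40).mean().round(3))
print(robot.read_state()["wrist_force"]);robot.sign_off()
```

```text
pendant 0.0
graver 0.0
mug 0.0
blank 0.0
tumbler 0.014
disc 0.0
brush 0.0
[-0.94362724  0.66992021  0.18113594]
the job is handed in; nothing more can be done
```

The job is handed in at about 13 s: the gear lever went to the second stop, then the start button was pressed until it bottomed (about 5 mm, 15 N) and released, and a before/after side-view comparison shows the control box and bystanders essentially unchanged; the verdict was not reported back.

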